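Slide the baking sheet onto the rails that clear what stands below

ROBOT

A 7-joint arm with a two-finger parallel gripper is mounted at the origin on the work surface. World frame = base frame: x ahead of the robot, y to its left, z up, the work surface at z = 0. Lengths are in m, angles in rad, forces in N, time in s.
With the tool pointing down it reaches from about 0.4 to 0.875 m from the base axis. Payload 4.4 kg.
Tool frame: the origin (TCP) lies midway between the tips of the shut fingers; the grasp point (between the pads) lies 19 mm behind it; z points along the fingers, y is the direction in which the jaws open and shut (so a half turn about z gives the same grasp; the last joint's range is limited). The gripper opens to 85 mm and grips with 20 to 120 N. Pads are 22 mm wide; open, the fingers measure 114 mm over their backs; the gripper's body (76 mm by 85 mm) begins 54 mm behind the grasp point. The pads swing forward as they close: fully open they stand 13 mm farther back than shut.
Start: joints at [1.101, 0.628, 0.038, 1.517, -0.027, 0.996, -0.02], TCP at [0.255, -0.598, 0.231] pointing down, gripper open.
Joint ranges: [-3.06, 3.06], [-0.37, 2.12], [-1.25, 1.32], [0.18, 2.47], [-1.1, 4.24], [0.23, 1.98], [-2.94, 2.94]. Speed limits (rad/s): [2.57, 2.57, 3.14, 3.14, 3.14, 3.14, 3.14].

INTERFACE

Orientations are given as [roll, pitch, yaw] about the fixed x, y, z axes, in that order (R = Rz(yaw) Ry(pitch) Rx(roll)).
In Python, from rig import get_obs, get_image, camera_info, job_done gives the robot as it stands.
- The arm moves only by the shell command python3 -m inch 'ROWS' [FORCE]. ROWS is JSON, a list of rows, each a list of 3 entries, a list of its own where there are three numbers: the shift along the tool's x, y, z in cm, then the turn, a rotation vector about the tool's x, y, z in degrees, then the opening in per cent of the stroke, from 0 (shut) to 100 (fully open). In form: [[[x, y, z], [rx, ry, rz], claw], ...]. A call has 1 to 20 rows; each row shifts and turns the commanded pose from where the row before left it, along the tool's axes as they then stand; what a row does not reach is not made up. A row lasts 1/8 s, in which the tool goes at most 62.5 mm and 10.7 degrees, less where a joint would pass 70% of its speed; a pose out of reach is approached as far as the arm can. A call with a gripper value outside its range is refused whole. The fingers move at their own pace and stop on an object; FORCE is the grip in N (left out, the last holds). Time passes only in rows, so rows that do not move let the fingers close. It gives the time, the measured TCP pose, the force and the opening at its end, in the units of the state.
- get_obs(): the state, without advancing time (a new reading comes with each control period).
- get_image(name): name is "side" or "top"; returns the picture (400x640x3 uint8, red, green, blue); there is no depth.
- camera_info(name): a dict with "fx", "fy", "cx", "cy" (pixels), "D" ([k1, k2, p1, p2, k3] as OpenCV has them; the pictures are not rectified), "R" (3x3) and "t" (3): a world point X has camera coordinates R X + t. Camera axes: x right, y down, z forward; pixel columns grow to the right and rows downward; lengths in m; the calibration is good to about 2 mm. A picture is of the moment at which its call begins. camera_info takes no time and is no camera call.
- job_done(): hands the job in, once; it reports no verdict.
The state is a dict: "time": time; "joint_pos": joint angles; "dq": joint speeds; "joint_torque": joint torques, N m; "tcp_pos": TCP position; "ee_rot": TCP orientation; "contact_force": force on the tool from outside, world axes, zero at the start; "moment": the same for the moment, N m; "opening": finger opening in m.
Only numpy, scipy, OpenCV 4.12 (cv2) and the standard library are available. Lean on these libraries where they do the work, as an engineer would, in place of code of your own. Each camera call takes 0.05 s, during which the arm holds its last target.

TASK

Take the small baking sheet by its wooden handle and slide it into the rack stand, on the lowest pair of rails that clears whatever is standing in the rack's foot, until it is fully home against the back stops and lies level on its rails; push gently, then let go. Do not disturb the blue box, the glass jar, the canister or the scraper.

Things in the scene. Friction and masses are not known exactly. Their poses are not given: they have to be found in the camera images.
- rack: Fixed wooden rack stand on the windowsill, open at its front (own -x side), 154 mm deep (x), 220 wide (y), 296 tall. Origin: centre of its footprint, z up; the sheet goes in along its +x. Posts 12 mm square at x -60 and +62, y -98 and +98. Between them hangs an green metal frame with three pairs of rails. Its open foot holds exactly one of: blue box, glass jar, canister.
- rails_low (a point): Nominal front end of the lowest rail pair: midway between the two rails (x = -70 mm of the rack), at the height the sheet's underside rests on, 66 mm; axes as the rack. The whole rail frame hangs up to 9 mm higher or lower than nominal, all pairs alike, different each time: feel for the ledge.
- rails_middle (a point): The same point of the middle rail pair, nominal 110 mm. Each rail is a C: a ledge 4 mm thick and 13 wide (76 to 89 mm either side of the middle), a side web (177 mm between the two webs, for the 170 mm sheet) and a lip roofing the ledge, its underside 13 mm above it, 9 thick. The first 25 mm of the ledge from the front have no lip, so the sheet's rear edge can be set down there.
- rails_high (a point): The same point of the top rail pair, nominal 154 mm.
- back_stop (a point): Middle of the plane of the back stops, 65 mm behind the rack's centre (x = +65 mm); small blocks at the rear of every rail, rigid. The sheet fully home has its rear edge here, its centre at x = 0, and its front edge 5 mm inside the rails' front ends.
- top_front (a point): Middle of the lower front edge of the rack's flat top (glass in a wooden border), x = -78 mm and 282 mm high; the top is 14 mm thick and 220 wide and goes back from here. An upright gripper holding the handle of a sheet that is home would strike it: lean the tool back some 35 degrees, fingers pointing inwards and down.
- sheet_mid (a point): Centre of the loose dark steel baking sheet, 130 mm long (x), 170 wide (y), 6 thick at its rim, 0.14 to 0.28 kg; the point lies 3 mm above its underside, z up. Its rear edge (x = +65 mm) goes in first; the handle is at its front (-x). It may droop or turn a little in the grip.
- sheet_grip (a point): Point to grip on the handle, 83 mm in front (-x) of the sheet's centre, 30 mm above its underside; axes as the sheet. The handle is an upright light wooden block, 18 mm (x) by 24 (y), top 47 mm above the underside; pinch it across its 24 mm. A tool leaning back 35 degrees towards -x clears tiles and sheet.
- clipbox: Blue plastic clip-top box with white clasp, 76 by 104 mm, 44 tall, origin at the centre of its underside. In the rack's foot or behind the rack. If in the foot, the lowest rails (66 mm) are right.
- jar: Empty squat glass jar with an orange silicone collar ring, 84 mm wide, 84 tall, origin at the centre of its underside. If in the foot, the middle rails (110 mm) are right.
- canister: White ceramic canister with a wooden lid, 78 mm wide, 128 tall, origin at the centre of its underside. If in the foot, the top rails (154 mm) are right.
- scraper: Steel dough scraper with dark wooden grip lying flat on the far part of the ledge, 90 by 130 mm, 16 mm tall, origin at the centre of its underside.
Not all that is in view belongs to the job. Of the things shaped like the part that bears sheet_mid, the dark steel one is meant. Of the things that look like the jar, the larger one is meant.

How it is judged:
By the outcome, as a careful person would: the job done as asked, in the order asked, and still so for the second after the job is handed in, with the robot touching nothing.
It also fails if it takes over 56 s, if anything falls off the work surface, if the arm or the gripper's body presses on something with over 40 N, if the wrist force passes 120 N, or if a joint passes its speed limit or range.

## Working session

There is one attempt and no reset: what is moved stays moved. The work goes in short steps, Python scripts to look and compute and a shell command to move; the robot and the scene stay as the last step left them, time stands still between calls to the robot, and variables do not carry over. Pictures are saved under pics/ and viewed, and the job is handed in when it is done.

```bash
ls; mkdir -p pics; python3 - <<'E'
from rig import *
import cv2
for n in("side","top"):
    cv2.imwrite(f"pics/{n}0.png",get_image(n)[:,:,::-1]); c=camera_info(n); print(n,{k:(v if not hasattr(v,'tolist') else v.tolist()) for k,v in c.items()})
print(get_obs())
E
```

```text
pics
side {'fx': 370.35623607246225, 'fy': 370.35623607246225, 'cx': 324.87961249054916, 'cy': 197.75603765297274, 'D': [-0.08872991831701592, 0.0, 0.0, 0.0, 0.0], 'R': [[-0.9038131926515821, -0.4277618156232076, -0.011897137625967273], [-0.2056884620869215, 0.4586404922857465, -0.8644889562048815], [0.37525187454997666, -0.7788894195780457, -0.5025109976071206]], 't': [0.5123055665867225, 0.29204033364366716, 1.0830041362556089]}
top {'fx': 379.1489649054023, 'fy': 379.1489649054023, 'cx': 317.70130311083693, 'cy': 200.24406798401253, 'D': [0.011634325606106536, 0.0, 0.0, 0.0, 0.0], 'R': [[0.008303538779508334, -0.9999557895214768, -0.0044125101945887354], [-0.995372866556864, -0.007842890442663467, -0.0957671425483519], [0.09572830180311974, 0.005187299103052122, -0.9953939843910582]], 't': [-0.02103774583057329, 0.5643975748870393, 1.0872679526482818]}
{'time': 0.1, 'joint_pos': array([ 1.10123109,  0.62922535,  0.03843974,  1.51826369, -0.02699447,
        0.9963258 , -0.01997406]), 'dq': array([-4.09305000e-05, -2.93838679e-03, -1.50406744e-03, -8.89938727e-04,
        1.52176394e-03, -9.87189020e-04, -3.37063183e-04]), 'joint_torque': array([ 3.74904324e-03, -5.64529037e+01,  1.23094685e+00, -1.93973136e+01,
        1.14259939e-02,  5.40982437e-03,  3.86507782e-05]), 'tcp_pos': array([ 0.25518215, -0.59720104,  0.23050068]), 'ee_rot': array([-3.13988830e+00,  1.74272643e-05,  4.03798353e-01]), 'contact_force': array([-0.37591394, -0.35016097,  0.55522494]), 'moment': array([-0.02426615,  0.01346566,  0.00973296]), 'opening': 0.08529451544109908}
```

View pics/side0.png

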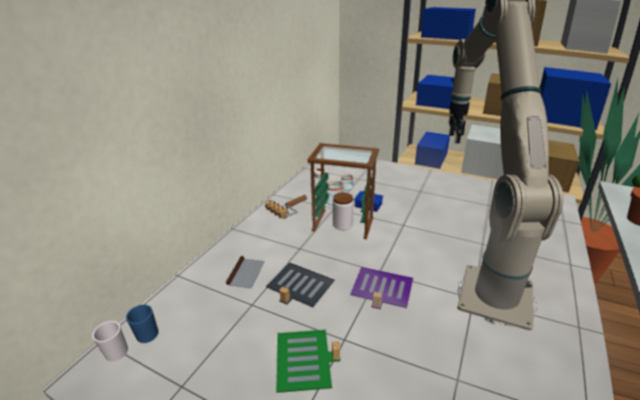

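View pics/top0.png

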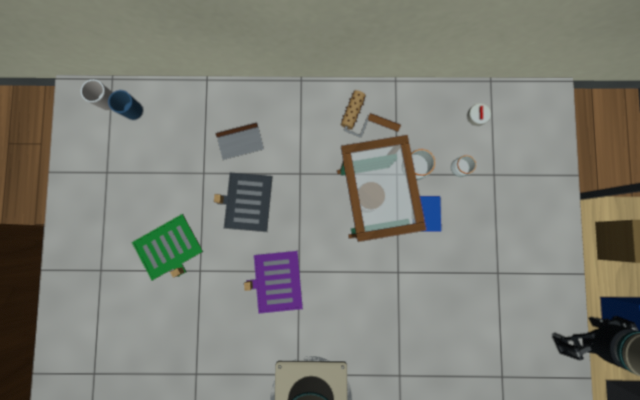

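```bash
cat > h.py <<'E'
import numpy as np, cv2
from rig import *
from scipy.spatial.transform import Rotation as Ro
def proj(n,P):
    c=camera_info(n);K=np.array([[c['fx'],0,c['cx']],[0,c['fy'],c['cy']],[0,0,1]])
    return cv2.projectPoints(np.atleast_2d(np.array(P,float)),cv2.Rodrigues(np.array(c['R']))[0],np.array(c['t']),K,np.array(c['D']))[0][:,0]
def back(n,uv,z):
    c=camera_info(n);K=np.array([[c['fx'],0,c['cx']],[0,c['fy'],c['cy']],[0,0,1]])
    R=np.array(c['R']);t=np.array(c['t'])
    p=cv2.undistortPoints(np.array(uv,float).reshape(-1,1,2),K,np.array(c['D']))[:,0]
    d=np.c_[p,np.ones(len(p))]@R;o=-R.T@t
    return o+d*((z-o[2])/d[:,2])[:,None]
def crop(im,x0,y0,w,h,s,out):
    cv2.imwrite(out,cv2.resize(im[y0:y0+h,x0:x0+w,::-1],None,fx=s,fy=s,interpolation=cv2.INTER_CUBIC))
E
python3 - <<'E'
import cv2
from h import crop
a=cv2.imread('pics/side0.png')[:,:,::-1];b=cv2.imread('pics/top0.png')[:,:,::-1]
crop(a,260,140,133,100,6,'pics/s1.png');crop(a,220,240,200,80,4,'pics/s2.png');crop(b,205,75,250,170,3.2,'pics/t1.png')
E
```

```text
(no output)
```

View pics/s1.png

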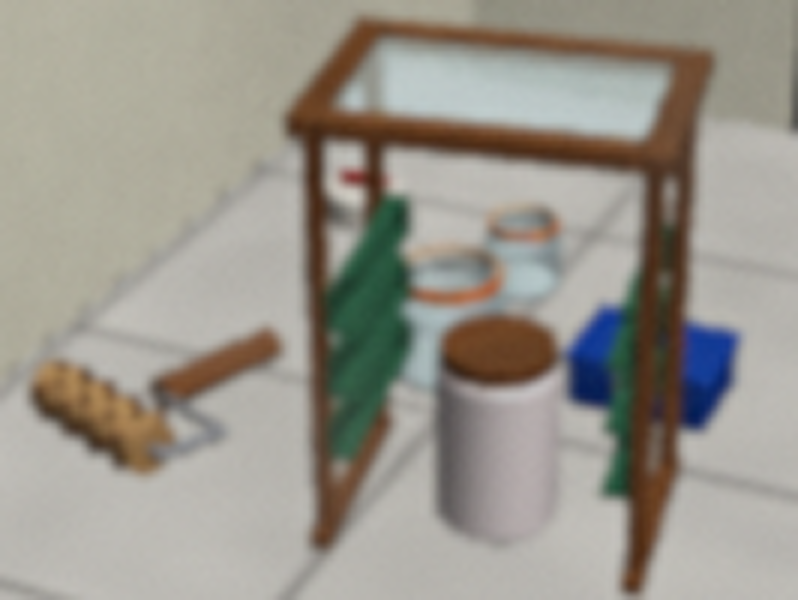

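View pics/s2.png

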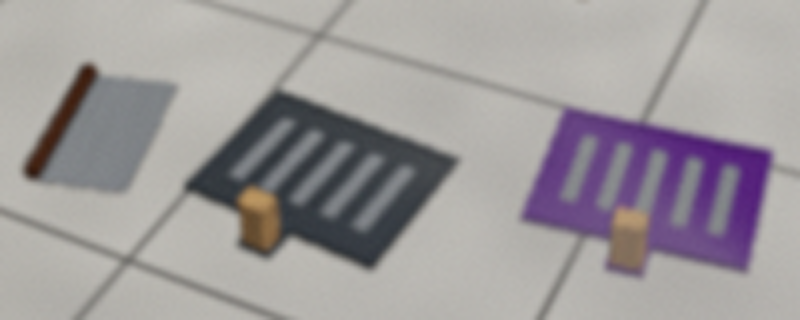

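View pics/t1.png

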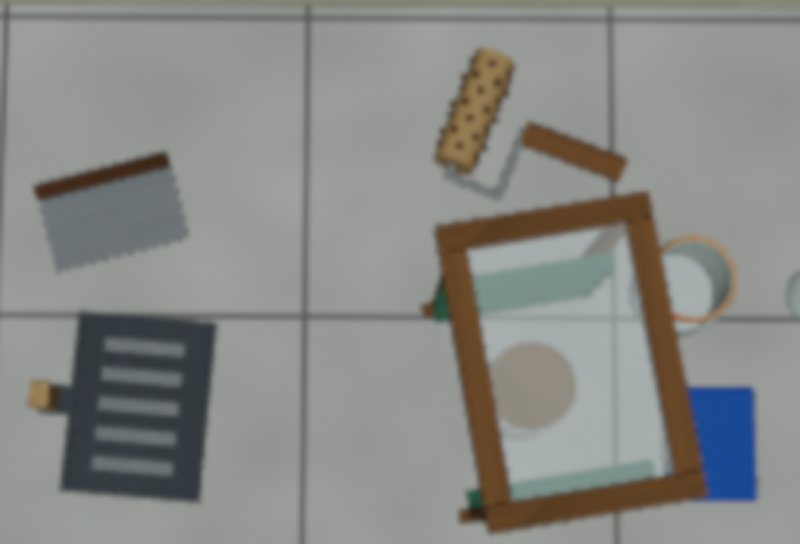

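```bash
cat > fit.py <<'E'
from h import *
from scipy.optimize import least_squares
def T(p,L): 
    L=np.array(L,float);c,s=np.cos(p[2]),np.sin(p[2])
    return np.c_[p[0]+c*L[:,0]-s*L[:,1],p[1]+s*L[:,0]+c*L[:,1],L[:,2]+(p[3] if len(p)>3 else 0)]
def fit(obs,p0,show=True):
    f=lambda p:np.concatenate([(proj(n,T(p,L))-np.array(uv)).ravel() for n,L,uv in obs])
    r=least_squares(f,p0,loss='soft_l1')
    if show: print(np.round(r.x,4),np.round(np.degrees(r.x[2]),2));print(np.round(f(r.x).reshape(-1,2),1).tolist())
    return r.x
t=lambda a:np.array(a)/3.2+[205,75]-.35
s1=lambda a:np.array(a)/6+[260,140]-.4
s2=lambda a:np.array(a)/4+[220,240]-.4
E
python3 - <<'E'
from fit import *
# sheet: rear(+x)=right in top image ; +x=-Y world, +y local = +X world = up
C=[(-.065,.085,.006),(.065,.085,.006),(.065,-.085,.006),(-.065,-.085,.006)]
oT=("top",C,t([(80,312),(216,322),(199,501),(61,489)]))
oS=("side",C,s2([(187,185),(279,91),(459,158),(372,268)]))
H=[(-.083,0,.047)]
oH=("top",H,t([(40,394)]))
for o in ([oT],[oS],[oT,oS,oH]): fit(o,[.45,.15,-1.6])
Rk=[(-.078,.110,.296),(.076,.110,.296),(.076,-.110,.296),(-.078,-.110,.296)]
rT=("top",Rk,t([(435,228),(648,193),(706,497),(490,532)]))
rS=("side",[(-.078,.110,.296),(.076,.110,.296),(.076,-.110,.296),(-.078,-.110,.296)],s1([(290,122),(360,20),(714,53),(655,150)]))
rF=("side",[(-.066,.104,0),(-.066,-.104,0)],s1([(312,545),(625,590)]))
for o in ([rT],[rS,rF],[rT,rS,rF]): 
    fit(o,[.5,-.2,-1.4]);
fit([rT,rS,rF],[.5,-.2,-1.4,0])
E
```

```text
[ 0.5617  0.1921 -1.6447] -94.23
[[-0.2, -0.5], [0.2, -0.2], [0.2, 0.3], [-0.2, 0.4]]
[ 0.5579  0.1959 -1.65  ] -94.54
[[-0.9, 0.1], [0.2, -0.4], [0.3, 0.2], [0.2, -0.1]]
[ 0.5605  0.1926 -1.6474] -94.39
[[-0.3, -0.2], [0.1, 0.3], [-0.1, 0.7], [-0.5, 0.8], [-1.0, -0.7], [-0.1, -1.1], [-0.1, -0.8], [0.0, -1.2], [-0.5, 0.2]]
[ 0.5689 -0.1634 -1.3968] -80.03
[[-0.4, -0.7], [0.2, -0.9], [0.8, 0.4], [-0.5, 1.1]]
[ 0.5685 -0.1586 -1.4203] -81.38
[[-2.5, -1.3], [-0.3, -0.9], [-0.0, -0.3], [1.8, 1.5], [-0.6, -0.7], [1.7, 0.8]]
[ 0.569  -0.1629 -1.4003] -80.23
[[-0.5, -0.8], [0.2, -0.8], [0.4, 0.6], [-1.0, 0.9], [-1.8, -1.5], [-0.5, -1.1], [-0.1, -1.0], [2.7, 0.7], [-0.0, -1.0], [2.4, -0.2]]
[ 0.5698 -0.1644 -1.3998 -0.0047] -80.2
[[0.0, -0.7], [0.3, -0.6], [0.5, 0.2], [-0.5, 0.6], [-1.8, -0.4], [-0.5, -0.1], [-0.3, 0.0], [2.6, 1.8], [-0.0, -0.2], [2.3, 0.6]]
```

```bash
cat > ov.py <<'E'
from fit import *
def draw(n,img,x0,y0,w,h,s,out,segs):
    im=cv2.resize(img[y0:y0+h,x0:x0+w],None,fx=s,fy=s,interpolation=cv2.INTER_CUBIC)
    for P,col in segs:
        q=((proj(n,P)-[x0,y0]+.5)*s)
        cv2.polylines(im,[np.round(q*8).astype(int)],False,col,1,cv2.LINE_AA,3)
    cv2.imwrite(out,im)
def rack(p,dz=0,rails=True):
    S=[];B=lambda x0,x1,y0,y1,z0,z1,c:[S.append((T(p,[(x0,y0,z),(x1,y0,z),(x1,y1,z),(x0,y1,z),(x0,y0,z)]),c)) for z in(z0,z1)]
    B(-.078,.076,-.11,.11,.282,.296,(0,255,255))
    for x in(-.06,.062):
        for y in(-.098,.098):
            for a in(-.006,.006):
                for b in(-.006,.006): S.append((T(p,[(x+a,y+b,0),(x+a,y+b,.282)]),(255,255,0)))
    if rails:
        for z in(.066,.110,.154):
            for sg in(1,-1):
                S.append((T(p,[(-.07,sg*.0885,z+dz),(-.07,sg*.076,z+dz),(.065,sg*.076,z+dz)]),(0,0,255)))
                S.append((T(p,[(-.07,sg*.0885,z+dz-.004),(-.07,sg*.0885,z+dz+.022)]),(255,0,255)))
                S.append((T(p,[(-.045,sg*.076,z+dz+.013),(.065,sg*.076,z+dz+.013)]),(255,0,255)))
    return S
E
python3 - <<'E'
from ov import *
p=[.569,-.1632,-1.399]
a=cv2.imread('pics/side0.png');b=cv2.imread('pics/top0.png')
draw('side',a,300,135,90,110,5.4,'pics/o1.png',rack(p));draw('top',b,330,120,110,130,4.5,'pics/o2.png',rack(p))
c=np.hstack([cv2.imread('pics/o1.png')[:585],np.zeros((0,0,3))]) if 0 else None
E
```

```text
(no output)
```

View pics/o1.png

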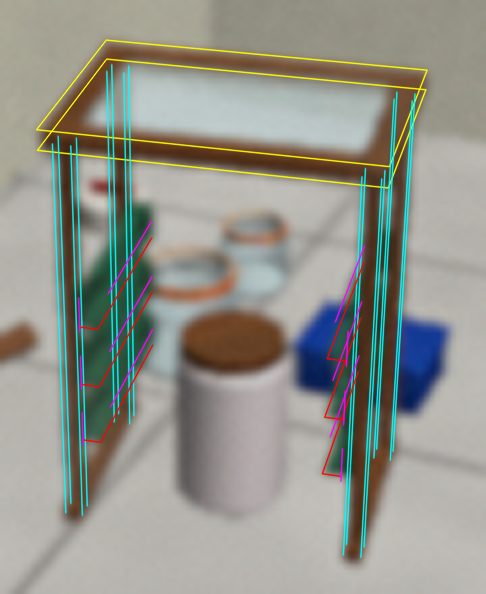

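View pics/o2.png

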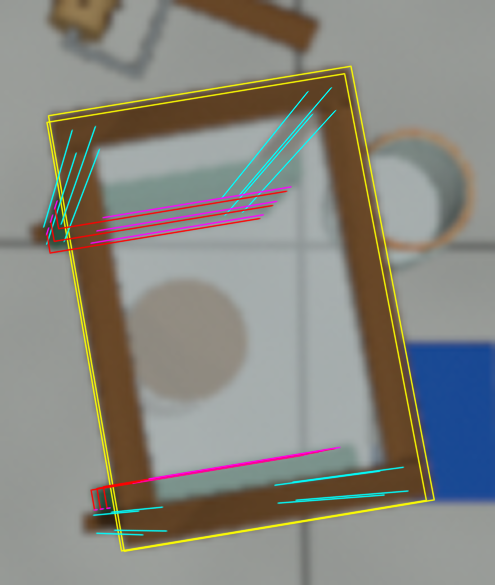

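```bash
cat > go.py <<'E'
from h import *
def Rt(yaw_deg,lean_deg):
    # tool y = local +y of frame with given yaw, z leaning so fingers point along +x & down
    x=np.array([np.cos(np.radians(yaw_deg)),np.sin(np.radians(yaw_deg)),0]);y=np.array([-x[1],x[0],0]);l=np.radians(lean_deg)
    z=np.sin(l)*x-np.cos(l)*np.array([0,0,1]);return np.c_[np.cross(y,z),y,z]
def delta(pos,R):
    o=get_obs();Rc=Ro.from_euler('xyz',o['ee_rot']).as_matrix();p=o['tcp_pos']
    sh=Rc.T@(np.array(pos)-p)*100;rv=np.degrees(Ro.from_matrix(Rc.T@R).as_rotvec())
    print('t',round(o['time'],2),'pos',np.round(p,4),'F',np.round(o['contact_force'],1),'M',np.round(o['moment'],2),'op',round(o['opening'],4))
    print('shift cm (cur tool axes)',np.round(sh,2),'|turn',np.round(rv,2),'| shift in target axes',np.round(R.T@(np.array(pos)-p)*100,2),'q',np.round(o['joint_pos'],2))
E
python3 -m inch '[[[0,0,-4],[0,0,0],100],[[0,0,-4],[0,0,0],100],[[0,0,-4],[0,0,0],100],[[0,0,-4],[0,0,0],100],[[0,0,-4],[0,0,0],100],[[0,0,0],[0,0,-10],80],[[0,0,0],[0,0,-10],60],[[0,0,0],[0,0,-10],60],[[0,0,0],[0,0,-10],60],[[0,0,0],[0,0,-10],60],[[0,0,0],[0,0,-10],60]]' 40
python3 - <<'E'
from go import *
delta([.5,-.2,.43],Rt(-94.3,0)); delta([.567,.33,.3],Rt(-94.3,0))
E
```

```text
time: 1.48
tcp_pos: [0.2553, -0.5975, 0.4307]
ee_rot: [-3.141, -0.001, 1.457]
contact_force: [-0.1, -0.2, -0.5]
opening: 0.0512
t 1.48 pos [ 0.2553 -0.5975  0.4307] F [-0.1 -0.2 -0.5] M [-0.01 -0.05  0.01] op 0.0512
shift cm (cur tool axes) [42.28 19.79  0.1 ] |turn [-0.04 -0.06 -2.24] | shift in target axes [41.48 21.42  0.07] q [ 1.23  0.51 -0.19  1.18  0.09  1.46  0.94]
t 1.48 pos [ 0.2553 -0.5975  0.4307] F [-0.1 -0.2 -0.5] M [-0.01 -0.05  0.01] op 0.0512
shift cm (cur tool axes) [95.68 20.42 13.16] |turn [-0.04 -0.06 -2.24] | shift in target axes [94.83 24.13 13.07] q [ 1.23  0.51 -0.19  1.18  0.09  1.46  0.94]
```

Continue: turn -2.2, go via over the rack to hover beyond the handle.

```bash
python3 -m inch '[[[0,0,0],[0,0,-2.2],60],[[4.15,2.14,0],[0,0,0],60],[[4.15,2.14,0],[0,0,0],60],[[4.15,2.14,0],[0,0,0],60],[[4.15,2.14,0],[0,0,0],60],[[4.15,2.14,0],[0,0,0],60],[[4.15,2.14,0],[0,0,0],60],[[4.15,2.14,0],[0,0,0],60],[[4.15,2.14,0],[0,0,0],60],[[4.15,2.14,0],[0,0,0],60],[[4.15,2.14,0],[0,0,0],60]]'
python3 -m inch '[[[4.1,0.2,0],[0,0,0],60],[[4.1,0.2,0],[0,0,0],60],[[4.1,0.2,0],[0,0,0],60],[[4.1,0.2,0],[0,0,0],60],[[4.1,0.2,0],[0,0,0],60],[[4.1,0.2,0],[0,0,0],60],[[4.1,0.2,0],[0,0,0],60],[[4.1,0.2,1],[0,0,0],60],[[4.1,0.2,2],[0,0,0],60],[[4.1,0.2,2],[0,0,0],60],[[4.1,0.2,2],[0,0,0],60],[[4.1,0.2,2],[0,0,0],60],[[4.1,0.2,2],[0,0,0],60],[[0,0,0],[0,-9,0],60],[[0,0,0],[0,-9,0],60],[[0,0,0],[0,-9,0],60],[[0,0,0],[0,-8,0],60],[[0,0,0],[0,0,0],60]]'
python3 - <<'E'
from go import *
delta([.5664,.2644,.0144],Rt(-94.3,35))
E
```

```text
time: 2.85
tcp_pos: [0.503, -0.2002, 0.4313]
ee_rot: [-3.142, 0.0, 1.487]
contact_force: [1.1, -0.1, -0.6]
opening: 0.0512
time: 5.1
tcp_pos: [0.5699, 0.3305, 0.3174]
ee_rot: [-3.137, 0.613, 1.495]
contact_force: [-0.1, -0.5, -0.3]
opening: 0.0512
t 5.1 pos [0.5699 0.3305 0.3174] F [-0.1 -0.5 -0.3] M [ 0.58 -0.06  0.  ] op 0.0512
shift cm (cur tool axes) [12.02  0.28 28.59] |turn [-0.28  0.12 -0.01] | shift in target axes [11.96  0.14 28.62] q [-0.66  0.87 -0.28  0.97  0.56  1.84 -0.97]
```

```bash
python3 -m inch '[[[4,0,0],[0,0,0],60],[[4,0,0],[0,0,0],60],[[4,0.2,0],[0,0,0],60],[[0,0,5],[0,0,0],60],[[0,0,5],[0,0,0],60],[[0,0,5],[0,0,0],60],[[0,0,5],[0,0,0],60],[[0,0,2.6],[-0.3,0,0],60],[[0,0,0],[0,0,0],60]]'
python3 - <<'E'
from go import *
delta([.5664,.2644,.0144],Rt(-94.3,35))
im=get_image('top');crop(im,180,150,120,90,5,'pics/t2.png');im=get_image('side');crop(im,220,200,160,120,5,'pics/s3.png')
E
```

```text
time: 6.22
tcp_pos: [0.5716, 0.2929, 0.0674]
ee_rot: [3.137, 0.612, 1.485]
contact_force: [0.4, 0.1, -0.2]
opening: 0.0511
t 6.22 pos [0.5716 0.2929 0.0674] F [ 0.4  0.1 -0.2] M [ 0.57 -0.03  0.02] op 0.0511
shift cm (cur tool axes) [ 0.69 -0.3   6.  ] |turn [-0.07  0.08 -0.5 ] | shift in target axes [ 0.68 -0.3   6.  ] q [-0.62  1.06 -0.25  1.26  0.6   1.4  -1.16]
```

View pics/t2.png

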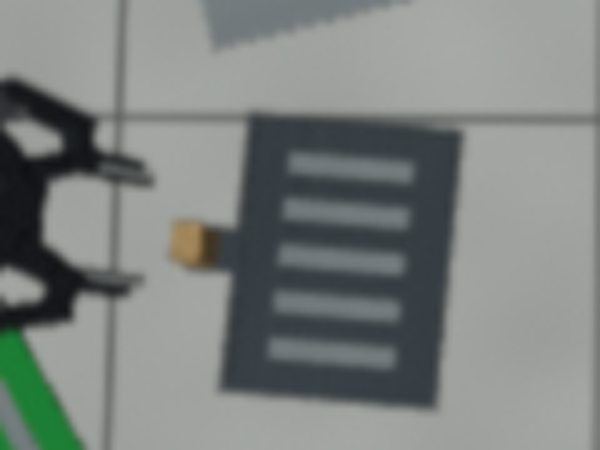

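View pics/s3.png

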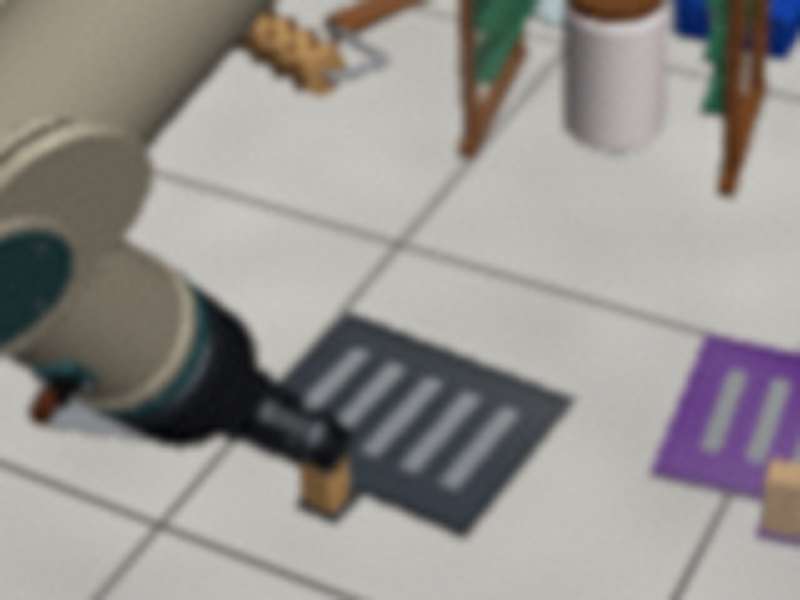

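```bash
python3 -m inch '[[[0.7,-0.3,2],[0,0,-0.5],60],[[0,0,2],[0,0,0],60],[[0,0,2],[0,0,0],60],[[0,0,0],[0,0,0],60]]'
python3 - <<'E'
from go import *
delta([.5664,.2644,.0144],Rt(-94.3,35))
im=get_image('top');crop(im,180,150,120,90,5,'pics/t3.png')
E
```

```text
time: 6.82
tcp_pos: [0.5655, 0.266, 0.0128]
ee_rot: [-3.138, 0.614, 1.501]
contact_force: [0.9, -0.2, 0.0]
opening: 0.0513
t 6.83 pos [0.5655 0.266  0.0128] F [ 0.9 -0.2  0. ] M [ 0.61 -0.12  0.02] op 0.0513
shift cm (cur tool axes) [-0.22  0.1  -0.04] |turn [-0.02  0.16  0.23] | shift in target axes [-0.22  0.1  -0.04] q [-0.6   1.11 -0.24  1.34  0.64  1.29 -1.19]
```

View pics/t3.png

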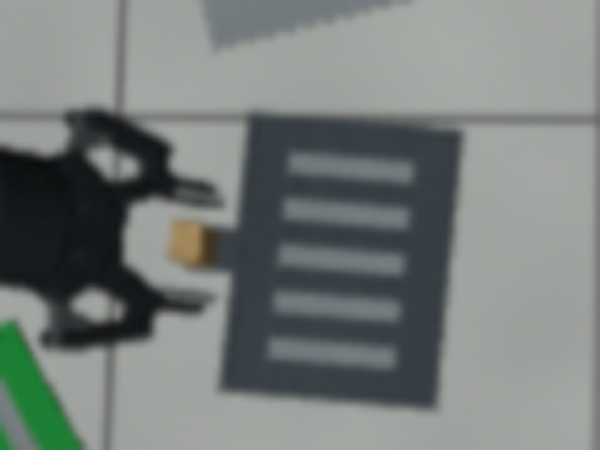

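```bash
python3 -m inch '[[[-0.2,0.1,0],[0,0,0],60],[[0,0,0],[0,0,0],25],[[0,0,0],[0,0,0],0],[[0,0,0],[0,0,0],0],[[0,0,0],[0,0,0],0],[[0,0,0],[0,0,0],0]]' 80
python3 - <<'E'
from go import *
delta([.5664,.2644,.0144],Rt(-94.3,35))
E
```

```text
time: 7.62
tcp_pos: [0.5674, 0.267, 0.0161]
ee_rot: [3.141, 0.61, 1.5]
contact_force: [0.3, 2.7, 5.5]
opening: 0.0228
t 7.62 pos [0.5674 0.267  0.0161] F [0.3 2.7 5.5] M [ 0.4   0.01 -0.07] op 0.0228
shift cm (cur tool axes) [-0.12 -0.08  0.29] |turn [ 0.16 -0.07  0.18] | shift in target axes [-0.12 -0.08  0.29] q [-0.6   1.1  -0.24  1.34  0.64  1.29 -1.19]
```

```bash
python3 -m inch '[[[-0.6,0,-0.8],[0,0,0],0],[[-1.15,0,-1.64],[0,0,0],0],[[-1.15,0,-1.64],[0,0,0],0],[[-1.15,0,-1.64],[0,0,0],0],[[-1.15,0,-1.64],[0,0,0],0],[[-1.15,0,-1.64],[0,0,0],0],[[-1.15,0,-1.64],[0,0,0],0],[[-1.15,0,-1.64],[0,0,0],0],[[-1.15,0,-1.64],[0,0,0],0],[[-1.15,0,-1.64],[0,0,0],0],[[0,0,0],[0,0,0],0],[[0,0,0],[0,0,0],0]]'
python3 - <<'E'
from go import *
delta([.5664,.2644,.0144],Rt(-94.3,35))
im=get_image('top');cv2.imwrite('pics/top4.png',im[:,:,::-1]);crop(im,180,120,240,150,3.3,'pics/t4.png');im=get_image('side');crop(im,200,130,200,150,4,'pics/s4.png');cv2.imwrite('pics/side4.png',im[:,:,::-1])
E
```

```text
time: 9.12
tcp_pos: [0.5669, 0.2656, 0.2051]
ee_rot: [-3.14, 0.611, 1.501]
contact_force: [-0.4, -0.6, -1.6]
opening: 0.023
t 9.12 pos [0.5669 0.2656 0.2051] F [-0.4 -0.6 -1.6] M [ 1.01 -0.06  0.  ] op 0.023
shift cm (cur tool axes) [ 1.085e+01 -1.000e-02  1.568e+01] |turn [0.06 0.02 0.23] | shift in target axes [10.84 -0.04 15.69] q [-0.58  0.87 -0.27  1.28  0.58  1.54 -1.06]
```

View pics/t4.png

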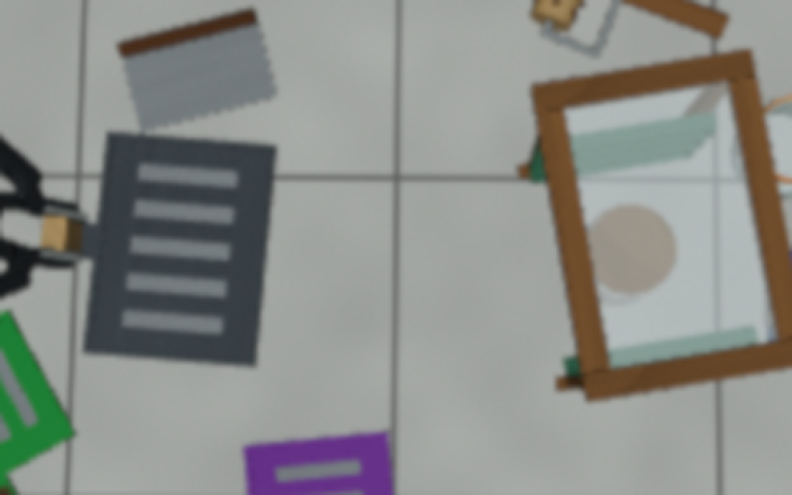

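View pics/s4.png

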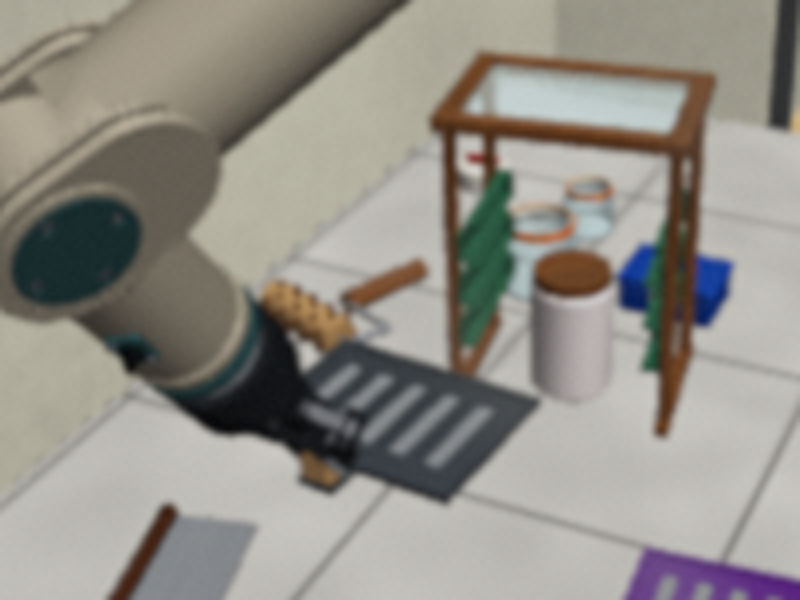

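```bash
cat > sf.py <<'E'
from fit import *
C=np.array([(-.065,.085,.003),(.065,.085,.003),(.065,-.085,.003),(-.065,-.085,.003)])
def pose(q,L): # x,y,z(center),yaw,pitch(+ = nose(rear edge) down),roll
    return Ro.from_euler('ZYX',[q[3],q[4],q[5]]).apply(np.array(L,float))+q[:3]
def sfit(obs,z0,q0):
    """obs list (cam,L,uv). prior on z, pitch, roll weak"""
    f=lambda q:np.concatenate([(proj(n,pose(q,L))-np.array(uv)).ravel() for n,L,uv in obs]+[[(q[2]-z0)/.002,q[4]/.04,q[5]/.01]])
    r=least_squares(f,q0,loss='soft_l1');print('pos',np.round(r.x[:3],4),'yaw,pitch,roll',np.round(np.degrees(r.x[3:]),2));print(np.round(f(r.x)[:-3].reshape(-1,2),1).tolist());return r.x
E
python3 - <<'E'
from sf import *
t4=lambda a:np.array(a)/3.3+[180,120]-.35
s4=lambda a:np.array(a)/4+[200,130]-.4
top=("top",C,t4([(107,131),(277,147),(256,366),(84,352)]))
H=("top",[(-.083,0,.044)],t4([(57,231)]))
sd=("side",C[1:],s4([(347,343),(540,404),(449,500)]))
q0=[.561,.19,.19,-1.64,0,0]
for o in([top],[sd,top],[top,H,sd]): sfit(o,.192,q0)
E
```

```text
pos [0.5605 0.1906 0.1918] yaw,pitch,roll [-94.17   0.24  -0.  ]
[[0.2, -0.1], [0.1, -0.8], [-0.1, 0.3], [-0.2, 0.3]]
pos [0.56   0.1915 0.1883] yaw,pitch,roll [-9.419e+01  1.580e+00  7.000e-02]
[[-0.6, -0.7], [0.1, -0.6], [-0.8, -0.4], [0.1, 0.3], [0.0, -0.2], [-0.1, 0.6], [-0.3, 0.6]]
pos [0.5603 0.1913 0.1881] yaw,pitch,roll [-9.431e+01  1.720e+00  3.000e-02]
[[0.3, 0.1], [0.2, -0.2], [-0.1, 0.5], [-0.3, 0.4], [-0.3, 0.6], [-0.6, -0.7], [-0.0, -0.5], [-1.0, -0.5]]
```

```bash
cat > tgt.py <<'E'
from go import *
# sheet frame relative to tool from lift fit
def setrel(q,tcp): 
    pass
Y0=np.radians(-94.25);S0=np.array([.5604,.1913]);T0=np.array([.5669,.2656]);TY=-94.1  # tool yaw at lift approx
RX=np.array([.569,-.1633]);RY=-80.1
def target(xc,und,lat=0,lean=35,dyaw=0,zoff=.0161):
    u=lambda a:np.array([np.cos(a),np.sin(a)])
    d=T0-S0;dl=np.array([d@u(Y0),d@u(Y0+np.pi/2)])
    a=np.radians(RY+dyaw);c=RX+xc*u(np.radians(RY))+lat*u(np.radians(RY)+np.pi/2)
    p=c+dl[0]*u(a)+dl[1]*u(a+np.pi/2)
    yaw=np.degrees(a-Y0)+TY
    print('tool target',np.round(p,4),und+zoff,round(yaw,1));delta([*p,und+zoff],Rt(yaw,lean))
E
python3 - <<'E'
from tgt import *
o=get_obs();R=Ro.from_euler('xyz',o['ee_rot']).as_matrix();print(R[:,1],np.degrees(np.arctan2(R[1,1],R[0,1]))-90)
target(-.150,.180)
E
```

```text
[ 0.99746537 -0.07112004 -0.00218507] -94.07833061529247
tool target [0.5313 0.0581] 0.1961 -79.9
t 9.22 pos [0.5667 0.2654 0.2046] F [-0.1  0.1 -2.2] M [ 1.06 -0.08 -0.02] op 0.0227
shift cm (cur tool axes) [-16.63  -2.05  12.72] |turn [ -8.21   0.05 -11.5 ] | shift in target axes [-15.72  -7.1   12.05] q [-0.58  0.87 -0.27  1.28  0.58  1.54 -1.06]
```

```bash
python3 -m inch '[[[0,0,0],[-2.7,0,-3.8],0],[[0,0,0],[-2.7,0,-3.8],0],[[0,0,0],[-2.8,0,-3.9],0],[[-1.8,-0.8,1.4],[0,0,0],0],[[-1.8,-0.8,1.4],[0,0,0],0],[[-1.8,-0.8,1.4],[0,0,0],0],[[-1.8,-0.8,1.4],[0,0,0],0],[[-1.8,-0.8,1.4],[0,0,0],0],[[-1.8,-0.8,1.4],[0,0,0],0],[[-1.8,-0.8,1.4],[0,0,0],0],[[-1.8,-0.8,1.2],[0,0,0],0],[[0,0,0],[0,0,0],0],[[0,0,0],[0,0,0],0]]'
python3 - <<'E'
from tgt import *
target(-.150,.180)
im=get_image('top');cv2.imwrite('pics/top5.png',im[:,:,::-1]);crop(im,270,120,180,130,4.4,'pics/t5.png');im=get_image('side');crop(im,250,130,160,120,5,'pics/s5.png');cv2.imwrite('pics/side5.png',im[:,:,::-1])
E
```

```text
time: 10.85
tcp_pos: [0.5359, 0.0774, 0.1976]
ee_rot: [3.14, 0.61, 1.746]
contact_force: [0.3, -0.3, -2.5]
opening: 0.0227
tool target [0.5313 0.0581] 0.1961 -79.9
t 10.85 pos [0.5359 0.0774 0.1976] F [ 0.3 -0.3 -2.5] M [1.01 0.11 0.05] op 0.0227
shift cm (cur tool axes) [-1.41 -0.79  1.16] |turn [ 0.1  -0.07 -0.02] | shift in target axes [-1.41 -0.78  1.17] q [-0.38  0.65 -0.27  1.83  0.8   1.14 -0.96]
```

View pics/t5.png

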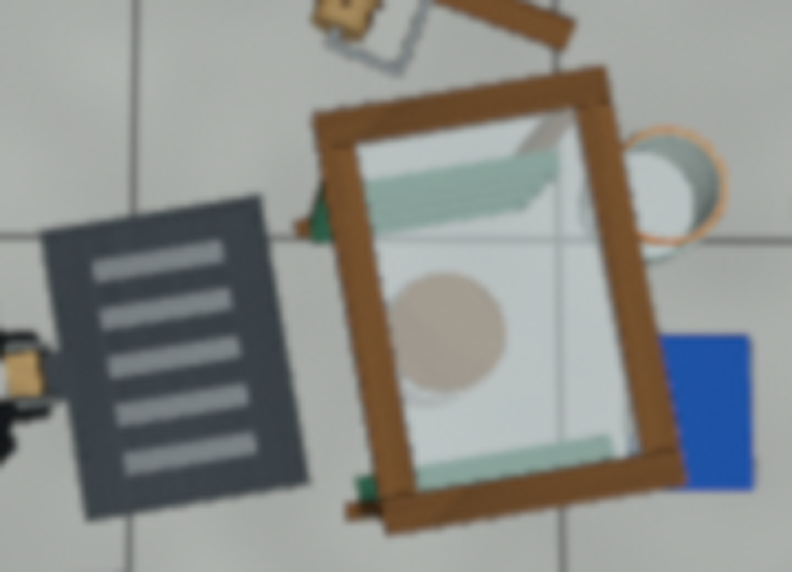

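View pics/s5.png

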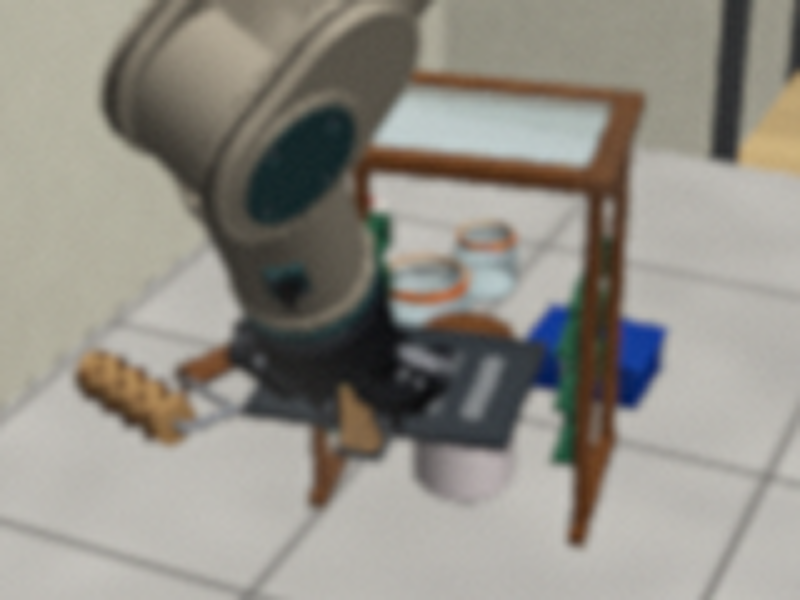

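```bash
python3 - <<'E'
from sf import *
from tgt import target
t5=lambda a:np.array(a)/4.4+[270,120]-.39
Rk=[(-.078,.110,.296),(.076,.110,.296),(.076,-.110,.296),(-.078,-.110,.296)]
rp=fit([("top",Rk,t5([(313,115),(605,66),(686,485),(387,535)]))],[.57,-.16,-1.4])
z=.1976-.0131
q=sfit([("top",C,t5([(41,232),(262,195),(309,484),(87,521)]))],z,[.55,0,z,-1.4,0,0])
u=np.array([np.cos(rp[2]),np.sin(rp[2])]);v=np.array([-u[1],u[0]]);d=q[:2]-rp[:2]
print('sheet in rack: x',d@u,'y',d@v,'dyaw',np.degrees(q[3]-rp[2]))
print('model prediction'); 
E
```

```text
[ 0.5692 -0.1635 -1.3966] -80.02
[[-0.6, -0.6], [0.3, -0.6], [0.6, 0.5], [-0.3, 0.7]]
pos [0.5479 0.0038 0.1842] yaw,pitch,roll [-8.019e+01 -1.200e-01 -2.000e-02]
[[-0.3, -0.4], [0.1, -0.3], [0.6, 0.3], [-0.4, 0.4]]
sheet in rack: x -0.16840314938765713 y 0.008024706603787542 dyaw -0.16954896022459381
model prediction
```

```bash
python3 -m inch '[[[-0.7,-0.4,0.6],[0,0,0],0],[[-0.7,-0.4,0.6],[0,0,0],0],[[0,0,0],[0,0,0],0],[[-0.8,0,0.57],[0,0,0],0],[[0,0,0],[0,0,0],0]]'
python3 - <<'E'
from tgt import *
target(-.117,.180)
im=get_image('top');cv2.imwrite('pics/top6.png',im[:,:,::-1]);crop(im,270,120,180,130,4.4,'pics/t6.png')
E
```

```text
time: 11.58
tcp_pos: [0.5328, 0.0458, 0.1963]
ee_rot: [3.14, 0.612, 1.743]
contact_force: [0.4, 0.5, -2.5]
opening: 0.0231
tool target [0.537  0.0256] 0.1961 -79.9
t 11.57 pos [0.5328 0.0458 0.1963] F [ 0.4  0.5 -2.5] M [ 1.04  0.1  -0.  ] op 0.0231
shift cm (cur tool axes) [-1.68  0.06  1.2 ] |turn [ 0.01  0.06 -0.13] | shift in target axes [-1.68  0.06  1.2 ] q [-0.34  0.63 -0.25  1.88  0.82  1.09 -0.95]
```

View pics/t6.png

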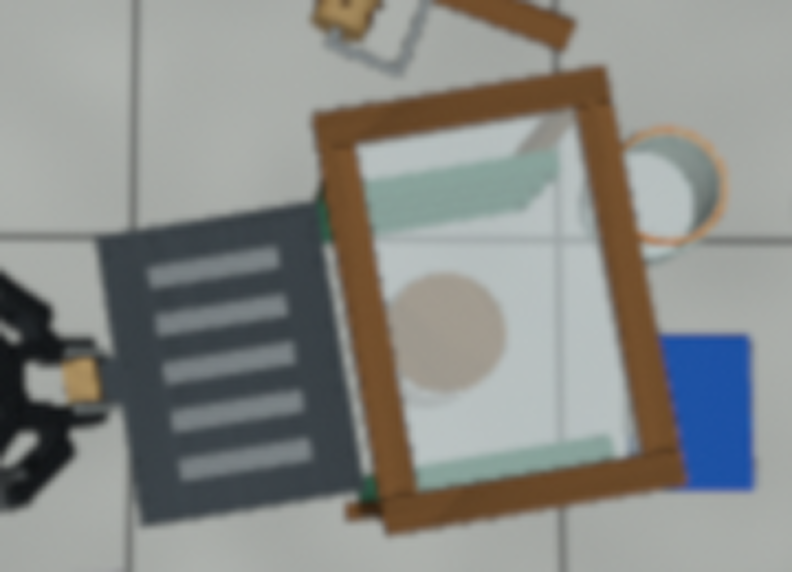

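```bash
python3 - <<'E'
from sf import *
t5=lambda a:np.array(a)/4.4+[270,120]-.39
rp=[.5692,-.1635,-1.3966]
z=.1963-.0131
q=sfit([("top",C,t5([(97,238),(319,202),(364,489),(143,525)]))],z,[.55,0,z,-1.4,0,0])
u=np.array([np.cos(rp[2]),np.sin(rp[2])]);v=np.array([-u[1],u[0]]);d=q[:2]-rp[:2]
print('sheet in rack: x',d@u,'y',d@v,'dyaw',np.degrees(q[3]-rp[2]))
from ov import *
b=cv2.imread('pics/top6.png')
S=rack([*rp],0); 
cc=[(-.065,.085,.003),(.065,.085,.003),(.065,-.085,.003),(-.065,-.085,.003),(-.065,.085,.003)]
S.append((pose(q,cc),(255,255,255)))
draw('top',b,270,120,180,130,4.4,'pics/o3.png',S)
E
```

```text
pos [ 0.5451 -0.0283  0.1828] yaw,pitch,roll [-8.048e+01 -0.000e+00 -2.000e-02]
[[-0.2, -0.7], [-0.1, -0.5], [0.8, 0.6], [-0.4, 0.6]]
sheet in rack: x -0.13731599040647333 y -0.0002661950607285785 dyaw -0.4641940933915969
```

View pics/o3.png

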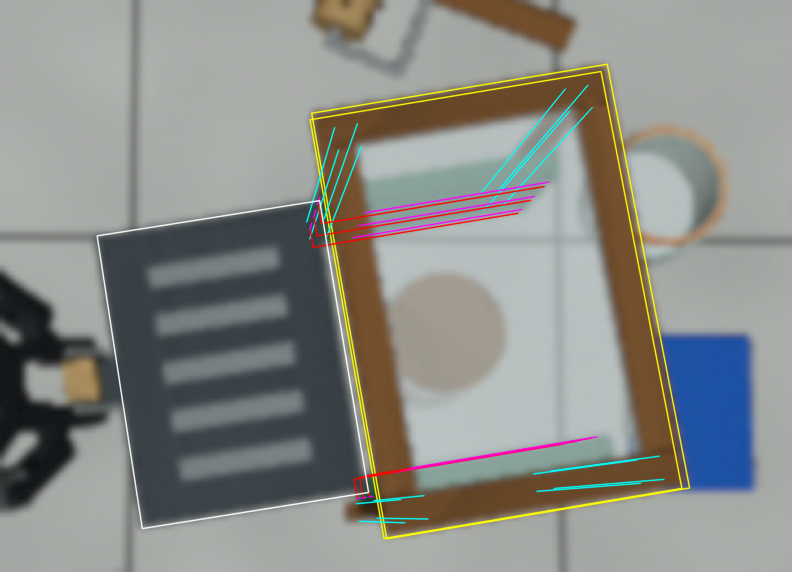

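```bash
python3 -m inch '[[[-0.55,0.05,0.38],[0,0,0],0],[[-0.55,0.05,0.38],[0,0,0],0],[[-0.54,0,0.38],[0,0,0],0],[[0,0,0],[0,0,0],0],[[0,0,0],[0,0,0],0]]'
python3 - <<'E'
from tgt import *
target(-.117,.180)
E
python3 -m inch '[[[0.23,0,0.33],[0,0,0],0],[[0.12,0,0.16],[0,0,0],0],[[0,0,0],[0,0,0],0]]'; python3 -m inch '[[[0.12,0,0.16],[0,0,0],0],[[0,0,0],[0,0,0],0],[[0,0,0],[0,0,0],0]]'
python3 -m inch '[[[0.12,0,0.16],[0,0,0],0],[[0,0,0],[0,0,0],0],[[0,0,0],[0,0,0],0]]'
```

```text
time: 12.25
tcp_pos: [0.5372, 0.0278, 0.1962]
ee_rot: [3.14, 0.611, 1.745]
contact_force: [-0.2, 0.5, -1.9]
opening: 0.0227
tool target [0.537  0.0256] 0.1961 -79.9
t 12.25 pos [0.5372 0.0278 0.1962] F [-0.2  0.5 -1.9] M [ 1.    0.18 -0.01] op 0.0227
shift cm (cur tool axes) [-0.17 -0.06  0.13] |turn [ 0.07 -0.02 -0.05] | shift in target axes [-0.17 -0.06  0.13] q [-0.31  0.63 -0.25  1.89  0.84  1.07 -0.93]
time: 12.62
tcp_pos: [0.5371, 0.0278, 0.1899]
ee_rot: [3.141, 0.611, 1.746]
contact_force: [0.4, 0.8, -1.5]
opening: 0.0227
time: 13.0
tcp_pos: [0.5372, 0.0277, 0.1882]
ee_rot: [3.14, 0.611, 1.745]
contact_force: [0.3, -1.4, -2.2]
opening: 0.0226
time: 13.38
tcp_pos: [0.5372, 0.0278, 0.1862]
ee_rot: [3.14, 0.611, 1.745]
contact_force: [0.4, -0.2, -1.6]
opening: 0.0228
```

```bash
for i in 1 2 3; do :; done
python3 -m inch '[[[0.12,0,0.16],[0,0,0],0],[[0,0,0],[0,0,0],0],[[0,0,0],[0,0,0],0]]'; python3 -c "
from rig import *;o=get_obs();print(o['moment'],o['contact_force'])"
python3 -m inch '[[[0.12,0,0.16],[0,0,0],0],[[0,0,0],[0,0,0],0],[[0,0,0],[0,0,0],0]]'; python3 -c "
from rig import *;o=get_obs();print(o['moment'],o['contact_force'])"
```

```text
time: 13.75
tcp_pos: [0.5372, 0.0278, 0.1842]
ee_rot: [3.14, 0.611, 1.745]
contact_force: [-0.0, -0.5, -2.3]
opening: 0.0227
[1.03697244 0.17995395 0.01750726] [-0.00483485 -0.51885983 -2.33237974]
time: 14.12
tcp_pos: [0.5372, 0.0279, 0.1822]
ee_rot: [3.14, 0.611, 1.745]
contact_force: [0.2, -0.0, -1.6]
opening: 0.0226
[1.04891293 0.19654297 0.01166166] [ 0.18422087 -0.00694394 -1.58678998]
```

```bash

python3 -m inch '[[[0.06,0,0.08],[0,0,0],0],[[0.06,0,0.08],[0,0,0],0],[[0,0,0],[0,0,0],0]]'; python3 -c "
from rig import *;o=get_obs();print(o['moment'],o['contact_force'])"
python3 -m inch '[[[0.06,0,0.08],[0,0,0],0],[[0.06,0,0.08],[0,0,0],0],[[0,0,0],[0,0,0],0]]'; python3 -c "
from rig import *;o=get_obs();print(o['moment'],o['contact_force'])"
```

```text
time: 14.5
tcp_pos: [0.5371, 0.028, 0.1801]
ee_rot: [3.14, 0.611, 1.745]
contact_force: [-0.4, -0.1, -2.2]
opening: 0.0228
[ 0.94376922  0.19888829 -0.00589739] [-0.42952095 -0.14175991 -2.2335317 ]
time: 14.88
tcp_pos: [0.5371, 0.0281, 0.1781]
ee_rot: [3.14, 0.611, 1.745]
contact_force: [0.2, 0.4, -2.7]
opening: 0.0226
[ 1.0333151   0.15544512 -0.00801025] [ 0.24163943  0.43837227 -2.72786915]
```

```bash

python3 -m inch '[[[0.06,0,0.08],[0,0,0],0],[[0.06,0,0.08],[0,0,0],0],[[0,0,0],[0,0,0],0]]'; python3 -c "
from rig import *;o=get_obs();print(o['moment'],o['contact_force'])"
python3 -m inch '[[[0.06,0,0.08],[0,0,0],0],[[0.06,0,0.08],[0,0,0],0],[[0,0,0],[0,0,0],0]]'; python3 -c "
from rig import *;o=get_obs();print(o['moment'],o['contact_force'])"
python3 -m inch '[[[0.06,0,0.08],[0,0,0],0],[[0,0,0],[0,0,0],0],[[0,0,0],[0,0,0],0]]'; python3 -c "
from rig import *;o=get_obs();print(o['moment'],o['contact_force'])"
```

```text
time: 15.25
tcp_pos: [0.5371, 0.0282, 0.1761]
ee_rot: [3.14, 0.611, 1.745]
contact_force: [0.8, -0.3, -1.4]
opening: 0.023
[ 0.89732362  0.17594935 -0.01034004] [ 0.83826187 -0.25103699 -1.36125578]
time: 15.62
tcp_pos: [0.5372, 0.0282, 0.1743]
ee_rot: [3.14, 0.611, 1.745]
contact_force: [0.8, -0.6, -0.4]
opening: 0.0225
[ 0.7464764   0.24233644 -0.07995793] [ 0.80088859 -0.57987574 -0.40593474]
time: 16.0
tcp_pos: [0.5373, 0.0282, 0.1735]
ee_rot: [3.14, 0.611, 1.745]
contact_force: [-0.3, 1.9, 1.5]
opening: 0.0227
[ 0.23828725  0.2552129  -0.04446507] [-0.33515454  1.89509158  1.49331269]
```

```bash

python3 -m inch '[[[-0.36,0,0.19],[0,0,0],0],[[-0.33,0,0.23],[0,0,0],0],[[-0.33,0,0.23],[0,0,0],0],[[0,0,0],[0,0,0],0]]'; python3 - <<'E'
from tgt import *
target(-.1,.157)
E
```

```text
time: 16.5
tcp_pos: [0.5394, 0.0152, 0.1739]
ee_rot: [3.14, 0.612, 1.744]
contact_force: [0.8, -1.0, 0.3]
opening: 0.0227
tool target [0.5399 0.0088] 0.1731 -79.9
t 16.5 pos [0.5394 0.0152 0.1739] F [ 0.8 -1.   0.3] M [0.23 0.04 0.09] op 0.0227
shift cm (cur tool axes) [-0.48 -0.06  0.43] |turn [ 0.03  0.07 -0.1 ] | shift in target axes [-0.48 -0.06  0.43] q [-0.3   0.66 -0.23  1.91  0.87  1.03 -0.96]
```

```bash

python3 -m inch '[[[-0.33,0,0.23],[0,0,0],0],[[-0.33,0,0.23],[0,0,0],0],[[-0.33,0,0.23],[0,0,0],0],[[-0.33,0,0.23],[0,0,0],0],[[0,0,0],[0,0,0],0]]'; python3 - <<'E'
from tgt import *
target(-.08,.157)
im=get_image('top');crop(im,270,120,180,130,4.4,'pics/t7.png')
im=get_image('side');crop(im,280,130,120,90,6,'pics/s7.png')
E
```

```text
time: 17.12
tcp_pos: [0.5422, -0.0005, 0.1739]
ee_rot: [3.14, 0.612, 1.744]
contact_force: [0.8, -0.2, 0.3]
opening: 0.0231
tool target [ 0.5434 -0.0109] 0.1731 -79.9
t 17.12 pos [ 5.422e-01 -5.000e-04  1.739e-01] F [ 0.8 -0.2  0.3] M [ 0.17 -0.04  0.18] op 0.0231
shift cm (cur tool axes) [-0.81 -0.06  0.66] |turn [ 0.04  0.06 -0.09] | shift in target axes [-0.81 -0.06  0.66] q [-0.28  0.65 -0.22  1.92  0.89  1.01 -0.95]
```

View pics/t7.png

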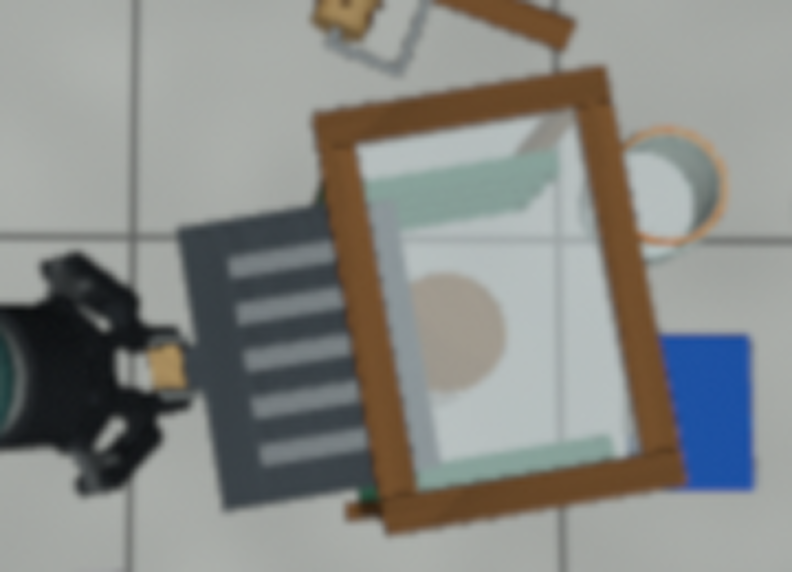

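View pics/s7.png

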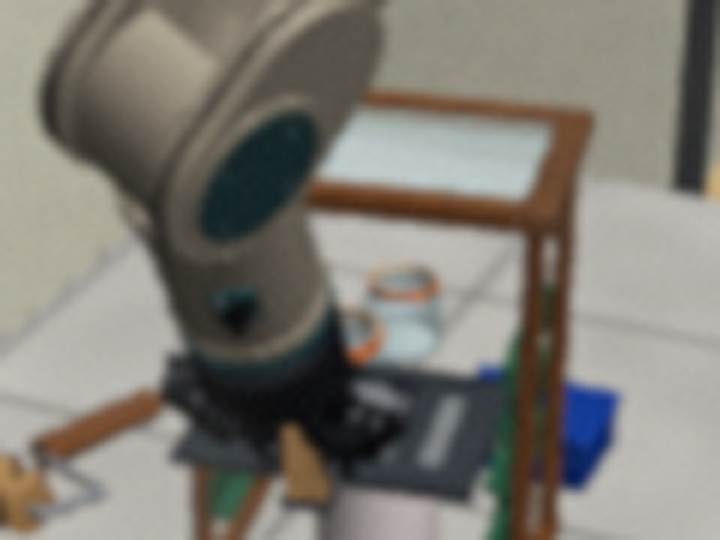

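```bash

python3 -m inch '[[[-0.33,0,0.23],[0,0,0],0],[[-0.33,0,0.23],[0,0,0],0],[[-0.33,0,0.23],[0,0,0],0],[[-0.33,0,0.23],[0,0,0],0],[[-0.33,0,0.23],[0,0,0],0],[[0,0,0],[0,0,0],0]]'; python3 - <<'E'
from tgt import *
target(-.06,.157)
E
```

```text
time: 17.98
tcp_pos: [0.5457, -0.0202, 0.1739]
ee_rot: [3.14, 0.612, 1.744]
contact_force: [1.9, -0.5, 4.1]
opening: 0.0229
tool target [ 0.5468 -0.0306] 0.1731 -79.9
t 17.98 pos [ 0.5457 -0.0202  0.1739] F [ 1.9 -0.5  4.1] M [0.09 0.   0.15] op 0.0229
shift cm (cur tool axes) [-0.8  -0.07  0.66] |turn [ 0.05  0.05 -0.09] | shift in target axes [-0.8  -0.07  0.66] q [-0.25  0.65 -0.21  1.93  0.91  0.99 -0.93]
```

```bash

python3 -m inch '[[[-0.06,0,-0.08],[0,0,0],0],[[0,0,0],[0,0,0],0]]'; python3 - <<'E'
from tgt import *
target(-.06,.157)
E
python3 -m inch '[[[-0.33,0,0.23],[0,0,0],0],[[-0.33,0,0.23],[0,0,0],0],[[0,0,0],[0,0,0],0]]'; python3 - <<'E'
from tgt import *
target(-.06,.157)
E
```

```text
time: 18.23
tcp_pos: [0.5452, -0.0198, 0.1744]
ee_rot: [3.141, 0.611, 1.745]
contact_force: [-0.2, -1.2, -0.0]
opening: 0.0228
tool target [ 0.5468 -0.0306] 0.1731 -79.9
t 18.23 pos [ 0.5452 -0.0198  0.1744] F [-0.2 -1.2 -0. ] M [ 0.54 -0.01  0.03] op 0.0228
shift cm (cur tool axes) [-0.82 -0.03  0.73] |turn [-0.01  0.   -0.07] | shift in target axes [-0.82 -0.03  0.73] q [-0.25  0.65 -0.21  1.93  0.9   0.99 -0.93]
time: 18.6
tcp_pos: [0.5467, -0.0279, 0.1746]
ee_rot: [3.141, 0.611, 1.744]
contact_force: [-0.9, -0.3, -1.3]
opening: 0.0227
tool target [ 0.5468 -0.0306] 0.1731 -79.9
t 18.6 pos [ 0.5467 -0.0279  0.1746] F [-0.9 -0.3 -1.3] M [0.89 0.25 0.04] op 0.0227
shift cm (cur tool axes) [-0.13 -0.03  0.27] |turn [ 0.    0.01 -0.09] | shift in target axes [-0.13 -0.03  0.27] q [-0.23  0.65 -0.21  1.93  0.91  0.98 -0.92]
```

```bash

python3 -m inch '[[[-0.33,0,0.23],[0,0,0],0],[[-0.33,0,0.23],[0,0,0],0],[[-0.33,0,0.23],[0,0,0],0],[[-0.33,0,0.23],[0,0,0],0],[[-0.33,0,0.23],[0,0,0],0],[[0,0,0],[0,0,0],0]]'; python3 - <<'E'
from tgt import *
target(-.04,.157)
im=get_image('top');crop(im,270,120,180,130,4.4,'pics/t8.png')
E
```

```text
time: 19.35
tcp_pos: [0.5504, -0.0476, 0.1749]
ee_rot: [3.14, 0.611, 1.744]
contact_force: [0.1, 0.7, -2.3]
opening: 0.0228
tool target [ 0.5503 -0.0503] 0.1731 -79.9
t 19.35 pos [ 0.5504 -0.0476  0.1749] F [ 0.1  0.7 -2.3] M [ 0.98  0.19 -0.03] op 0.0228
shift cm (cur tool axes) [-0.11 -0.06  0.29] |turn [ 0.03  0.02 -0.09] | shift in target axes [-0.11 -0.06  0.29] q [-0.2   0.64 -0.2   1.94  0.93  0.96 -0.9 ]
```

View pics/t8.png

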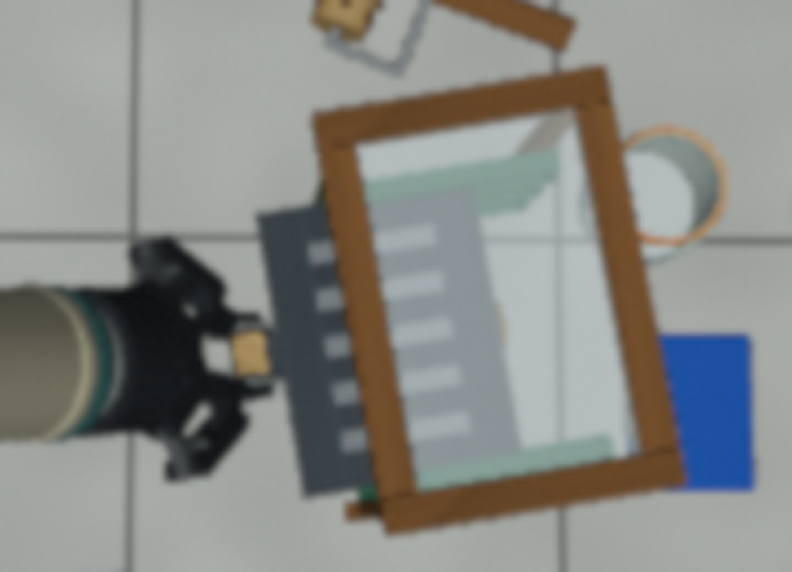

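```bash

python3 -m inch '[[[-0.33,0,0.24],[0,0,0],0],[[-0.33,0,0.24],[0,0,0],0],[[-0.33,0,0.24],[0,0,0],0],[[-0.33,0,0.24],[0,0,0],0],[[-0.33,0,0.24],[0,0,0],0],[[-0.33,0,0.24],[0,0,0],0],[[-0.33,0,0.24],[0,0,0],0],[[-0.33,0,0.24],[0,0,0],0],[[0,0,0],[0,0,0],0]]'; python3 - <<'E'
from tgt import *
target(0,.157)
E
```

```text
time: 20.52
tcp_pos: [0.5562, -0.08, 0.1744]
ee_rot: [3.14, 0.612, 1.745]
contact_force: [-0.1, -0.8, -0.8]
opening: 0.0227
tool target [ 0.5571 -0.0897] 0.1731 -79.9
t 20.52 pos [ 0.5562 -0.08    0.1744] F [-0.1 -0.8 -0.8] M [0.67 0.24 0.08] op 0.0227
shift cm (cur tool axes) [-0.72 -0.07  0.67] |turn [ 0.04  0.05 -0.07] | shift in target axes [-0.72 -0.07  0.67] q [-0.15  0.64 -0.18  1.95  0.96  0.93 -0.87]
```

```bash
P="
from rig import *;o=get_obs();print(o['tcp_pos'].round(4),o['moment'].round(2),o['contact_force'].round(1))"
python3 -m inch '[[[-0.12,0,0.09],[0,0,0],0],[[-0.12,0,0.09],[0,0,0],0],[[-0.12,0,0.09],[0,0,0],0],[[0,0,0],[0,0,0],0]]' >/dev/null; python3 -c "$P"
python3 -m inch '[[[-0.12,0,0.09],[0,0,0],0],[[-0.12,0,0.09],[0,0,0],0],[[0,0,0],[0,0,0],0]]'>/dev/null; python3 -c "$P"
python3 -m inch '[[[-0.12,0,0.09],[0,0,0],0],[[0,0,0],[0,0,0],0]]'>/dev/null; python3 -c "$P"
```

```text
[ 0.5573 -0.0837  0.1744] [0.5  0.29 0.02] [0.2 2.4 2.9]
[ 0.5579 -0.0864  0.1744] [0.51 0.32 0.03] [-0.6  2.8  5.4]
[ 0.5582 -0.0877  0.1744] [ 0.48  0.35 -0.05] [-0.4  3.7  5.3]
```

```bash
P="
from rig import *;o=get_obs();print(o['tcp_pos'].round(4),o['moment'].round(2),o['contact_force'].round(1))"
python3 -m inch '[[[-0.06,0,-0.08],[0,0,0],0],[[0,0,0],[0,0,0],0]]' >/dev/null; python3 -c "$P"
python3 -m inch '[[[-0.08,0,0.06],[0,0,0],0],[[0,0,0],[0,0,0],0]]'>/dev/null; python3 -c "$P"
python3 -m inch '[[[-0.08,0,0.06],[0,0,0],0],[[0,0,0],[0,0,0],0]]'>/dev/null; python3 -c "$P"
```

```text
[ 0.5574 -0.0884  0.1745] [0.87 0.08 0.  ] [ 0.1  1.1 -1.5]
[ 0.5576 -0.0894  0.1747] [0.98 0.24 0.03] [ 0.3 -1.1 -2. ]
[ 0.558  -0.0902  0.1748] [ 1.02  0.19 -0.01] [ 0.4 -0.4 -1.5]
```

```bash
python3 - <<'E'
from tgt import *
target(0,.157)
im=get_image('top');cv2.imwrite('pics/top9.png',im[:,:,::-1]);crop(im,270,120,180,130,4.4,'pics/t9.png')
im=get_image('side');crop(im,280,130,120,90,6,'pics/s9.png')
E
```

```text
tool target [ 0.5571 -0.0897] 0.1731 -79.9
t 22.4 pos [ 0.558  -0.0902  0.1748] F [ 0.4 -0.4 -1.5] M [ 1.02  0.19 -0.01] op 0.0229
shift cm (cur tool axes) [ 0.16 -0.07  0.1 ] |turn [ 0.04  0.   -0.06] | shift in target axes [ 0.16 -0.07  0.1 ] q [-0.14  0.64 -0.18  1.95  0.97  0.92 -0.86]
```

View pics/t9.png

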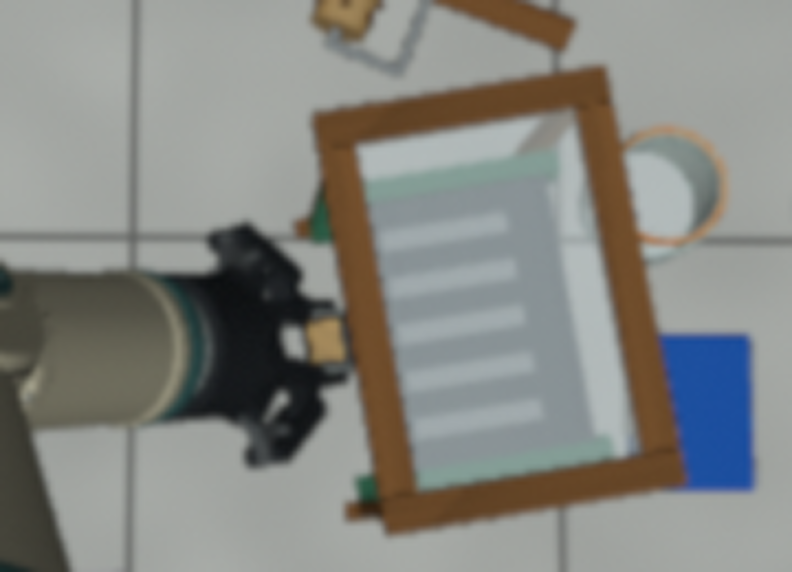

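View pics/s9.png

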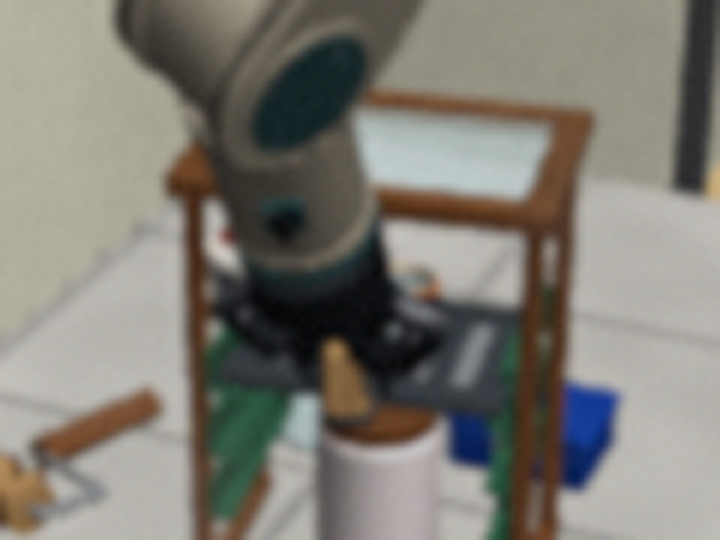

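```bash
P="
from rig import *;o=get_obs();print(o['tcp_pos'].round(4),o['moment'].round(2),o['contact_force'].round(1))"
python3 -m inch '[[[-0.08,0,0.06],[0,0,0],0],[[0,0,0],[0,0,0],0]]' >/dev/null; python3 -c "$P"
python3 -m inch '[[[-0.08,0,0.06],[0,0,0],0],[[0,0,0],[0,0,0],0]]'>/dev/null; python3 -c "$P"
python3 -m inch '[[[-0.08,0,0.06],[0,0,0],0],[[0,0,0],[0,0,0],0]]'>/dev/null; python3 -c "$P"; python3 - <<'E'
from ov import *
b=cv2.imread('pics/top9.png')
p=[.5692,-.1635,-1.3966];S=[]
for x,c in((.065,(0,0,255)),(.060,(0,255,0)),(.055,(255,0,0))): S.append((T(p,[(x,.0885,.164),(x,-.0885,.164)]),c))
draw('top',b,340,150,80,90,6.5,'pics/o4.png',S)
E
```

```text
[ 0.5582 -0.0906  0.1748] [ 1.2   0.31 -0.11] [-1.   1.8 -0.9]
[ 0.5581 -0.0906  0.1746] [ 1.42  0.67 -0.2 ] [-2.9  5.5 -0.1]
[ 0.5581 -0.0906  0.1745] [ 1.56  0.82 -0.41] [-4.1  8.   0.9]
```

View pics/o4.png

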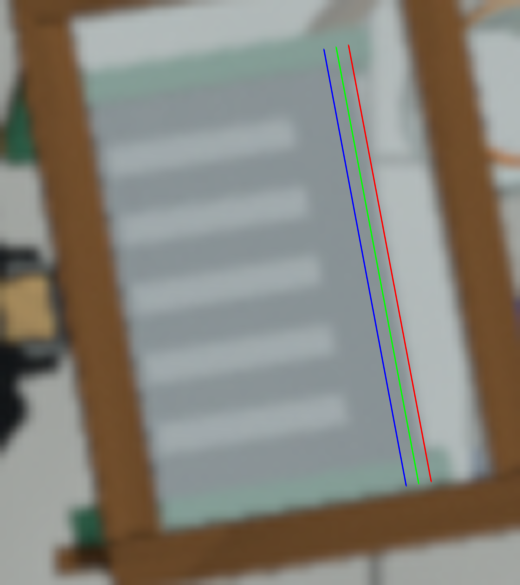

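```bash
P="
from rig import *;o=get_obs();print(o['tcp_pos'].round(4),o['moment'].round(2),o['contact_force'].round(1))"
python3 -m inch '[[[0,0.05,0],[-0.29,0,-0.41],0],[[0,0,0],[0,0,0],0]]' >/dev/null; python3 -c "$P"
python3 -m inch '[[[0,0.05,0],[-0.29,0,-0.41],0],[[0,0,0],[0,0,0],0]]' >/dev/null; python3 -c "$P"
```

```text
[ 0.5582 -0.0906  0.1744] [ 1.57  1.06 -0.92] [-4.7  7.8  2.1]
[ 0.5582 -0.0906  0.1744] [ 1.64  1.35 -1.49] [-6.1  8.9  3.3]
```

```bash
P="
from rig import *;o=get_obs();print(o['tcp_pos'].round(4),o['moment'].round(2),o['contact_force'].round(1))"
python3 -m inch '[[[0,-0.1,0],[0.58,0,0.82],0],[[0,0,0],[0,0,0],0]]' >/dev/null; python3 -c "$P"
python3 -m inch '[[[0,-0.1,0],[0,0,0],0],[[0,0,0],[0,0,0],0]]' >/dev/null; python3 -c "$P"
python3 -m inch '[[[0,-0.1,0],[0,0,0],0],[[0,0,0],[0,0,0],0]]' >/dev/null; python3 -c "$P"
```

```text
[ 0.5583 -0.0906  0.1745] [ 1.52  0.89 -0.34] [-4.   7.2  1.3]
[ 0.5582 -0.0906  0.1746] [ 1.5   0.7  -0.11] [-2.5  7.4  1.9]
[ 0.5581 -0.0907  0.1749] [1.59 0.35 0.08] [1.1 6.6 0.4]
```

```bash
P="
from rig import *;o=get_obs();print(o['tcp_pos'].round(4),o['moment'].round(2),o['contact_force'].round(1))"
python3 -m inch '[[[0.06,0,0.08],[0,0,0],0],[[0,0,0],[0,0,0],0]]' >/dev/null; python3 -c "$P"
python3 -m inch '[[[0.03,0,0.04],[0,0,0],0],[[0,0,0],[0,0,0],0]]' >/dev/null; python3 -c "$P"
```

```text
[ 0.5581 -0.0906  0.1745] [ 1.21  0.59 -0.21] [-1.4  8.1  4.4]
[ 0.5581 -0.0906  0.1744] [ 1.02  0.77 -0.22] [-1.6  8.9  7.7]
```

```bash

python3 -m inch '[[[-0.03,0,-0.04],[0,0,0],0],[[0,0,0],[0,0,0],20],[[0,0,0],[0,0,0],45],[[0,0,0],[0,0,0],55],[[0,0,0],[0,0,0],55],[[0,0,0],[0,0,0],55]]' 20; python3 - <<'E'
from tgt import *
target(0,.157)
im=get_image('top');cv2.imwrite('pics/top10.png',im[:,:,::-1]);crop(im,270,120,180,130,4.4,'pics/t10.png')
im=get_image('side');crop(im,280,130,120,90,6,'pics/s10.png')
E
```

```text
time: 25.75
tcp_pos: [0.5565, -0.0938, 0.1738]
ee_rot: [3.14, 0.611, 1.745]
contact_force: [-0.5, -0.1, 0.4]
opening: 0.0472
tool target [ 0.5571 -0.0897] 0.1731 -79.9
t 25.75 pos [ 0.5565 -0.0938  0.1738] F [-0.5 -0.1  0.4] M [ 0.59  0.05 -0.02] op 0.0472
shift cm (cur tool axes) [ 0.36  0.13 -0.17] |turn [ 0.03  0.03 -0.07] | shift in target axes [ 0.36  0.13 -0.17] q [-0.13  0.64 -0.17  1.96  0.97  0.91 -0.86]
```

View pics/t10.png

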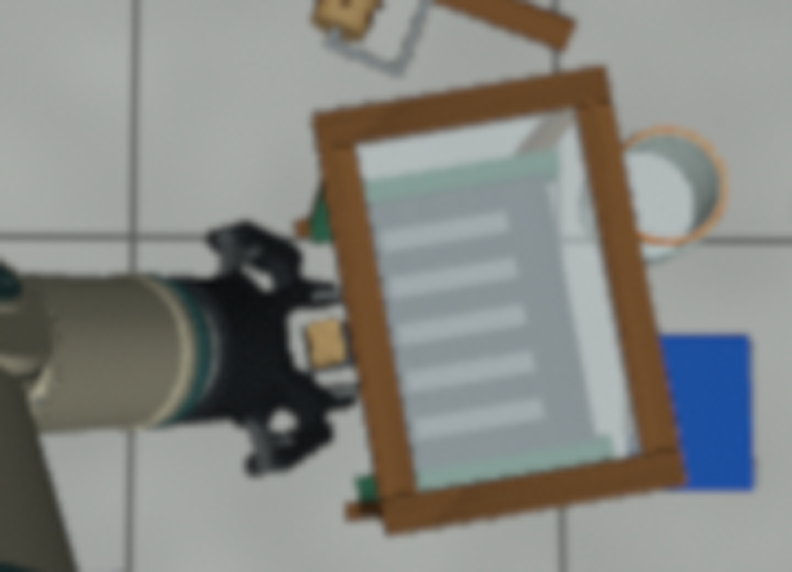

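View pics/s10.png

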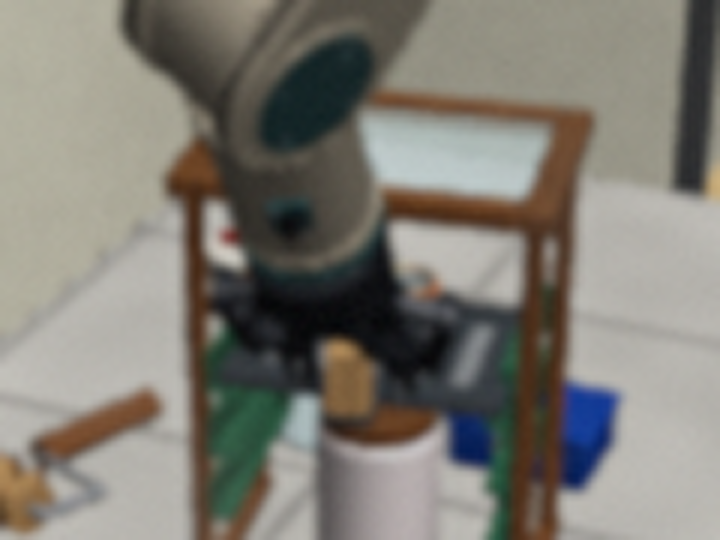

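```bash

python3 -m inch '[[[0,0,-1],[0,0,0],55],[[0,0,-1.5],[0,0,0],55],[[0,0,-2],[0,0,0],55],[[0,0,-2],[0,0,0],55],[[1,0,-2],[0,0,0],55],[[2,0,-2],[0,0,0],55],[[3,0,-2],[0,0,0],55],[[3,0,-2],[0,0,0],55],[[3,0,-2],[0,0,0],55],[[3,0,-2],[0,0,0],55],[[3,0,-2],[0,0,0],55],[[3,0,-2],[0,0,0],55],[[3,0,-2],[0,0,0],55],[[0,0,0],[0,0,0],55]]'; python3 - <<'E'
from tgt import *
im=get_image('top');cv2.imwrite('pics/top11.png',im[:,:,::-1]);crop(im,270,120,180,130,4.4,'pics/t11.png')
im=get_image('side');crop(im,290,140,115,90,6.5,'pics/s11.png');cv2.imwrite('pics/side11.png',im[:,:,::-1])
E
```

```text
time: 27.6
tcp_pos: [0.4963, 0.2433, 0.2371]
ee_rot: [3.14, 0.607, 1.751]
contact_force: [0.6, 0.4, 0.2]
opening: 0.0469
```

View pics/t11.png

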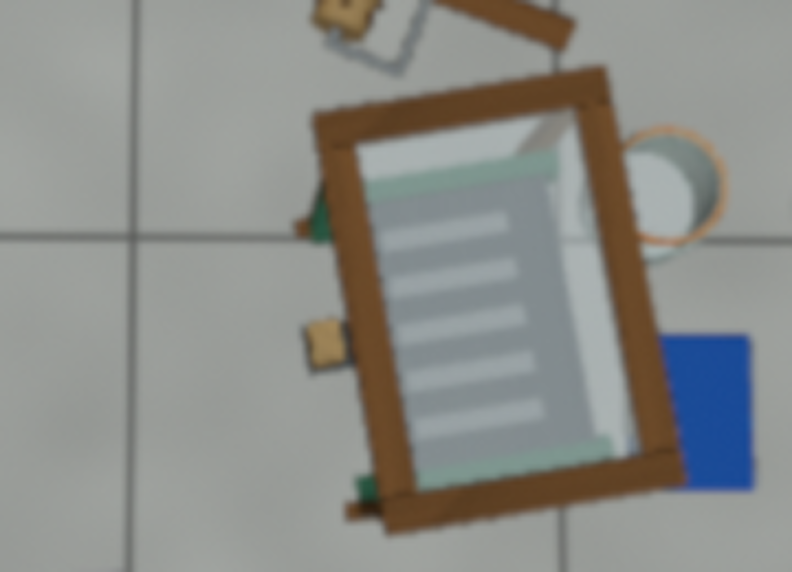

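View pics/s11.png

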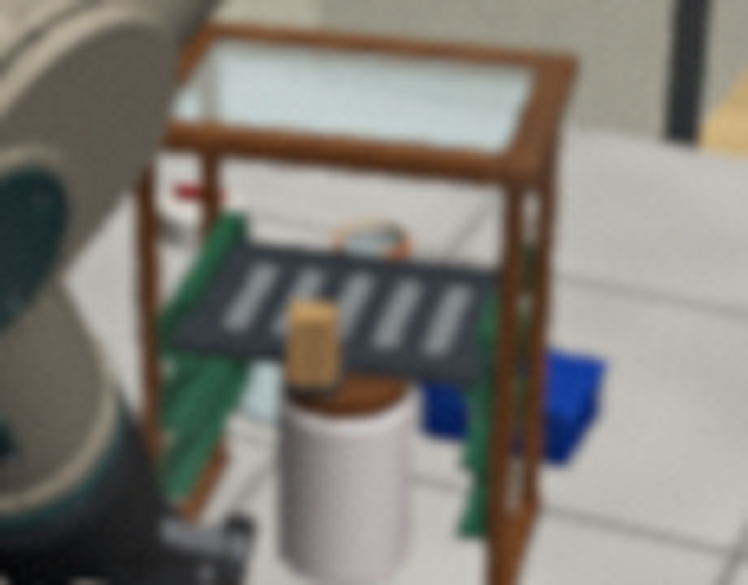

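```bash
python3 - <<'E'
from ov import *
p=[.5692,-.1635,-1.3966]
for dz in(0,):
  z=.157
  S=[];H=[(-.092,.012),(-.074,.012),(-.074,-.012),(-.092,-.012),(-.092,.012)]
  S.append((T(p,[(x,y,z+.047) for x,y in H]),(0,0,255)))
  S.append((T(p,[(x,y,z+.006) for x,y in [(-.065,.085),(.065,.085),(.065,-.085),(-.065,-.085),(-.065,.085)]]),(0,0,255)))
draw('top',cv2.imread('pics/top11.png'),325,140,90,100,5.5,'pics/o5.png',S)
draw('side',cv2.imread('pics/side11.png'),300,150,90,80,6.5,'pics/o6.png',S)
a=cv2.imread('pics/o5.png');b=cv2.imread('pics/o6.png');h=max(a.shape[0],b.shape[0])
c=np.zeros((h,a.shape[1]+b.shape[1],3),np.uint8);c[:a.shape[0],:a.shape[1]]=a;c[:b.shape[0],a.shape[1]:]=b
cv2.imwrite('pics/o7.png',cv2.resize(c,None,fx=.73,fy=.73));print(c.shape)
E
```

```text
(550, 1080, 3)
```

View pics/o7.png

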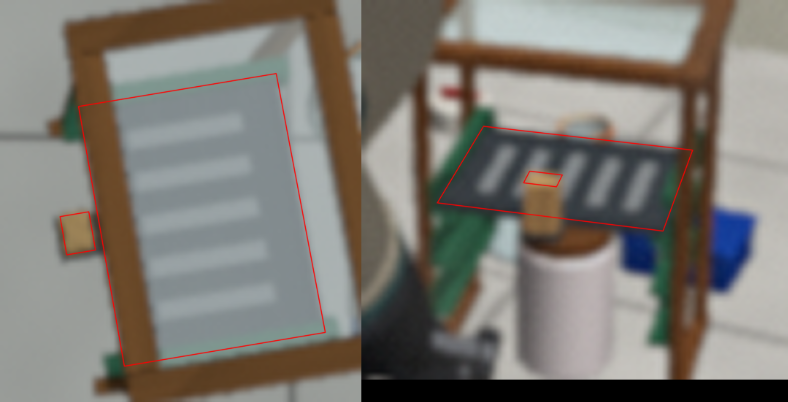

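```bash
python3 -c "
from rig import *
o=get_obs();print(o['time'],o['contact_force']);print(job_done())"
```

```text
27.7 [-0.33636404 -0.14943915  0.15252469]
the job is handed in; nothing more can be done
None
```

The dark steel sheet is in the rack on the top pair of rails, because the canister is what stands in the rack's foot. I slid it in by its handle, let go, backed the arm clear and handed the job in at 27.7 s of the 56 s allowed.

- **Rail height:** the ledge was felt at about 155–159 mm, near its nominal 154 mm.
- **Fully home:** forward motion stopped dead at the back stops while the push rose to about 9 N. Turning the sheet slightly to even up its corners only built up side force, so I undid that. A 2 mm shift to the right then left little side force or twist. Small amounts came back when I lowered the handle to seat the sheet.
- **Final pictures:** after the release, both cameras show the sheet within about a pixel (2–3 mm) of its model drawn fully home and level. The canister and blue box look unmoved. The last pictures showed only part of the jar and not the scraper, but the arm never went near either.
- **Disagreements:** the side-camera fits differed from the top-camera ones by up to 4–5 mm, so I relied on the top camera and on contact forces. One fit suggested the sheet drooped about 1.7° in the grip; I did not confirm this, and it had no visible effect once the sheet was on the rails.

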